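# Start a coarse flask-clamp spindle by feel and screw it down

## Task

Fit the winged spindle from the white stand into the threaded bush of the denture-flask clamp: set it in with its wings square across the crossbar, turn it gently backward (counter-clockwise from above) until you feel its lugs drop into the thread start, then screw it forward (clockwise) until it holds the sprung pressure plate at least 3 mm down. Never force the thread or tilt the spindle in it, leave the other things on the bench where they are, and let go at the end.

Things in the scene. Friction and masses are not known exactly. Their poses are not given: they have to be found in the camera images.
- spindle: Loose steel spindle, about 0.22 kg, 114 mm long, upright in the stand. Origin: centre of its foot; z up along it, x along the wings (half a turn makes no difference). Cone from 10 to 18 mm wide in the first 6 mm, then an 18 mm shank; 28 mm flange 78 to 84 mm up; on top the black wing bar, 50 (x) by 12 (y) by 30 mm high, 84 to 114 mm up: grip it across its 12 mm.
- wing (a point): Middle of the wing bar, on the spindle's axis, 99 mm above its foot.
- lugs (a point): Point on the spindle's axis 40 mm above its foot, at the height of its two thread lugs, which stick out to +x and -x, to 13 mm from the axis; each is 4 mm wide and about 5 mm high.
- stand: White fixed block, 70 (x) by 140 (y) by 36 mm high; origin: centre of its underside. Two blind holes 30 mm deep: the spindle stands in the one at y = -38 mm (19.5 mm wide, its foot 6 mm above the bench), a short pin with a round head in the one at y = +38 mm.
- clamp: Fixed grey clamp, base 130 (x) by 190 (y) by 12 mm, origin: centre of its underside, z up. A brass flask lies in it; posts at y = +-78 mm carry a crossbar along y, 40 mm wide, top 138 mm up, with an upright steel bush in its middle. Contact forces between spindle and clamp (bush and plate together) must stay below 30 N.
- mouth (a point): Centre of the top rim of the bush's funnel, on the bush's axis, 147.5 mm above the clamp's underside; axes as the clamp's. The funnel is 40 mm wide at the top and narrows to 28 mm, 139 mm up; the bore below has 1 mm of play around the 18 mm shank.
- start (a point): Bush axis at the top of the thread, 138 mm up; axes as the clamp's. With the wings along the clamp's x (within 0.1 rad), the lugs land on the thread, foot 94 to 100 mm above the clamp's underside. They drop into the hidden start 0.3 to 2.0 rad backward (counter-clockwise from above). Backward turning lifts the spindle 3.2 mm per rad until then; forward, or lifted past it, they meet a solid stop.
- dropped (a point): Bush axis at the plate's height, 90.5 mm up, where the foot rests once the lugs have dropped. There the slot leaves about 0.3 rad of play; further backward is a stop. Forward, the lugs go under the right-hand thread (20 mm per turn) within 0.6 rad and pull the spindle down 3.2 mm per rad, for 2.1 rad at most, to a solid stop. The thread holds by itself when let go.
- plate (a joint): How far the sprung round aluminium pressure plate (68 mm wide) under the bush is pressed down, m: 0 at rest, 0.008 at its lower stop. It pushes back with about 3 N at 0 and 1 N more per mm.
- pin: Bystander: short pin with a round head, 24 mm across, in the stand's other hole; its top 66 mm above the bench.
- cast: Bystander: loose plaster tooth model, 50 by 62 mm, 32 mm high, origin under its centre.
- handpiece: Bystander: blue handpiece, 140 mm long, 24 mm thick, lying.
- spatula: Bystander: spatula, 180 mm long, lying.
- jar: Bystander: clear jar, 64 mm wide, 75 mm high.
Mind the look-alikes: they are no part of the job. Leave any purple or turquoise look-alike of the spindle alone.

How it is judged:
On the way, in this order (a step that is already met when the one before it is completed fails the run):
1. the spindle stands in the bush with its lugs on top of the thread (foot 93.5 to 106 mm above the clamp's underside) (horizontal distance between spindle and mouth below 0.006 m and z of spindle in the frame of clamp between 0.0935 and 0.106 m), for 0.1 s.
2. the lugs have dropped into the thread start (foot below 92.5 mm) (horizontal distance between spindle and mouth below 0.006 m and z of spindle in the frame of clamp below 0.0925 m), for 0.1 s.
At the end, for the whole second after the job is handed in: The spindle stands still and upright (within 0.12 rad) in the bush, its axis within 6 mm of the bush's, its foot less than 89 mm above the clamp's underside, and holds the pressure plate more than 3 mm down (value of joint plate above 0.003 m and horizontal distance between spindle and mouth below 0.006 m and z of spindle in the frame of clamp below 0.089 m and angle between spindle's own z axis and vertical below 0.12 rad and linear speed of spindle below 0.01 m/s and angular speed of spindle below 0.1 rad/s); the robot touches nothing.
It fails at once if the thread is forced: more than 30 N between spindle and clamp (contact force between spindle and clamp above 30 N).
It fails at once if the spindle is tilted in the bush by more than 0.2 rad (horizontal distance between spindle and mouth below 0.012 m and z of spindle in the frame of clamp below 0.13 m and angle between spindle's own z axis and vertical above 0.2 rad).
It fails at once if a bystander (pin, cast, handpiece, spatula, jar) is moved by more than 15 mm (distance of any of pin, cast, handpiece, spatula, jar from where it was at the start of the episode above 0.015 m).
It also fails if it takes over 67 s, if anything falls off the work surface, if the arm or the gripper's body presses on something with over 40 N, if the wrist force passes 120 N, or if a joint passes its speed limit or range.

## Robot

A 6-joint arm with a two-finger parallel gripper is mounted at the origin on the work surface. World frame = base frame: x ahead of the robot, y to its left, z up, the work surface at z = 0. Lengths are in m, angles in rad, forces in N, time in s.
With the tool pointing down it reaches from about 0.35 to 0.975 m from the base axis. Payload 7.1 kg.
Tool frame: the origin (TCP) lies midway between the tips of the shut fingers; the grasp point (between the pads) lies 19 mm behind it (env.grip_depth is the distance from the TCP to the grasp point, in m); z points along the fingers, y is the line along which they close (so a half turn about z gives the same grasp; the last joint's range is limited). The gripper opens to 88 mm and grips with 3 to 60 N. Pads are 20 mm wide; open, the fingers measure 115 mm over their backs; the gripper's body (75 mm by 178 mm) begins 61 mm behind the grasp point.
Start: joints at [1.221, 0.423, 1.63, -0, 1.089, -0.019], TCP at [0.203, 0.591, 0.223] pointing down, gripper open.
Joint ranges: [-3, 3], [-0.9, 2.11], [0.09, 2.58], [-1.31, 4.45], [0.11, 2.69], [-2.54, 2.54]. Speed limits (rad/s): [2.39, 2.39, 3.01, 3.14, 3.14, 3.14].

## Interface

Orientations are given as [roll, pitch, yaw] about the fixed x, y, z axes, in that order (R = Rz(yaw) Ry(pitch) Rx(roll)).
In Python, from station import env gives the robot as it stands.
- The arm moves only by the shell command python3 -m creep 'ROWS' [FORCE]. ROWS is text: rows parted by semicolons, each of 7 numbers parted by spaces: the shift along the tool's x, y, z in m, then the turn, a rotation vector about the tool's x, y, z in rad, then the opening, from 0 (shut) to 1 (fully open). In form: x y z ax ay az hand; .... A call has exactly 5 rows; each row is the pose to reach, as a shift and turn from the pose commanded when the call began, along the tool's axes at that moment; what a row does not reach only later rows make up. A row lasts 1/10 s, in which the tool goes at most 50 mm and 8.59 degrees, less where a joint would pass 70% of its speed; a pose out of reach is approached as far as the arm can. A call with a gripper value outside its range is refused whole. The fingers move at their own pace and stop on an object; FORCE is the grip in N (left out, the last holds). Time passes only in rows, so rows that repeat a pose let the fingers close, or fill a call up. It gives the time, the measured TCP pose, the force, the opening and the grip force at its end, in the units of the state.
- env.get_state(): the state, without advancing time (a new reading comes with each control period).
- env.get_image(name): name is "scene" or "top" or "wrist"; returns a dict with "pixels" (400x640x3 uint8, red, green, blue), "K" (3x3 intrinsics, pixels), "k1" (the pictures are not rectified: a ray, as slopes to the right and down, at radius r is drawn at 1 + k1 r^2 times it, then the intrinsics apply), "R" (3x3) and "t" (3): a world point X has camera coordinates R X + t; the wrist camera has in their place "tool_from_camera" (4x4, takes a point from camera to tool coordinates, whose origin is the TCP and whose axes are the flange's). Camera axes: x right, y down, z forward; pixel columns grow to the right and rows downward; lengths in m; the calibration is good to about 2 mm. A picture is of the moment at which its call begins: read the wrist's pose just before it. There is no depth.
- env.job_done(): hands the job in; it is judged then, once.
The state is a dict: "clock": time; "joint_positions": joint angles; "joint_vel": joint speeds; "tau": joint torques, N m; "position": TCP position; "tool_rot": TCP orientation; "contact_force": force on the tool from outside, world axes, zero at the start; "moment": the same for the moment, N m; "width": finger opening in m; "grip_force": force on a finger pad.
Only numpy, scipy, OpenCV 4.12 (cv2) and the standard library are available. Lean on these libraries where they do the work, as an engineer would, in place of code of your own. Each camera call takes 0.05 s, during which the arm holds its last target. There are 200 camera calls.

## Working session

There is one attempt and no reset: what is moved stays moved. The work goes in short steps, Python scripts to look and compute and a shell command to move; the robot and the scene stay as the last step left them, time stands still between calls to the robot, and variables do not carry over. Pictures are saved under pics/ and viewed, at most 10 in all, crops included, and the job is handed in when it is done.

```bash
ls; mkdir -p pics; python3 - <<'E'
from station import env
import cv2,json
print(env.get_state(), env.grip_depth)
for n in("scene","top"):
    d=env.get_image(n); cv2.imwrite(f"pics/{n}0.png",d["pixels"][:,:,::-1])
    print(n,d["K"],d["k1"],d["R"],d["t"])
E
```

```text
pics
{'clock': 0.0, 'joint_positions': array([ 1.22101827e+00,  4.23852369e-01,  1.63064775e+00,  2.03045923e-05,
        1.08860033e+00, -1.90463760e-02]), 'joint_vel': array([ 0.00100882,  0.00130936,  0.0024064 , -0.00123481,  0.00019355,
        0.00044256]), 'tau': array([ 6.03120388e-04, -5.44641423e+01, -2.73673242e+01,  6.45916373e-02,
        2.27079412e-02, -1.54247700e-04]), 'position': array([0.20277386, 0.59062604, 0.2219111 ]), 'tool_rot': array([-3.14008547e+00, -4.66883414e-05,  2.81085151e+00]), 'contact_force': array([ 0.13228359, -0.10780488,  0.63325138]), 'moment': array([ 0.00687332, -0.05254963, -0.05382021]), 'grip_force': 0.0, 'width': 0.08780491514669744} 0.0187
scene [[376.56843707   0.         317.19283091]
 [  0.         376.56843707 194.32809047]
 [  0.           0.           1.        ]] -0.052577592523994535 [[-0.44328962  0.89636819  0.00428584]
 [ 0.63839106  0.31905888 -0.70047004]
 [-0.62924651 -0.30777506 -0.71366893]] [ 0.13045057 -0.3114624   1.21177365]
top [[437.37335339   0.         316.25805258]
 [  0.         437.37335339 205.68158113]
 [  0.           0.           1.        ]] 0.008049319067304739 [[-0.0196148  -0.99979713  0.00457886]
 [-0.99851963  0.01935694 -0.05083164]
 [ 0.05073269 -0.00556913 -0.99869674]] [0.16405207 0.54725218 0.99940098]
```

View pics/scene0.png

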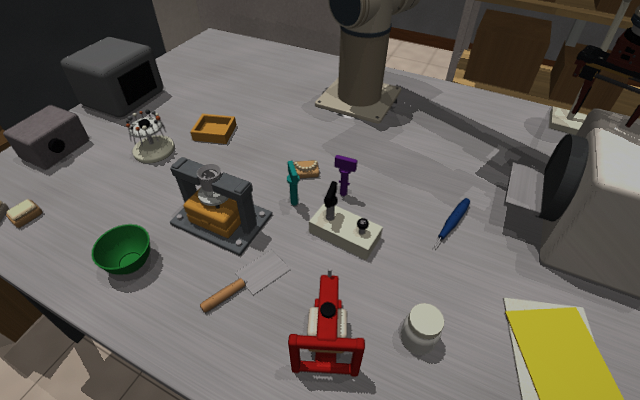

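View pics/top0.png

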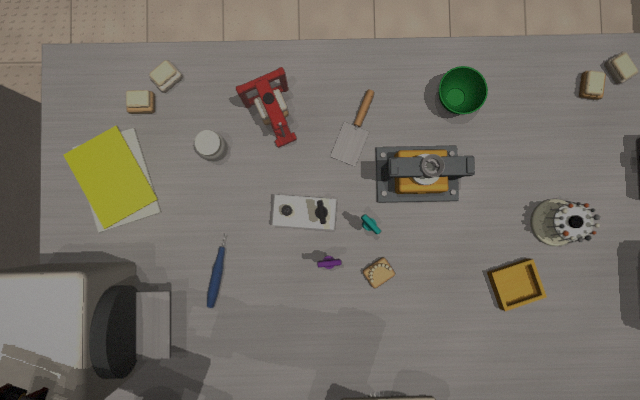

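The scene view shows the stand with the black-winged spindle at about (331,200) and the clamp at about (215,205). In the top view the spindle is at (320,211), the bush at (431,166) and the look-alikes at (330,263) and (371,225). Next I'll zoom in on the top view.

```bash
cat >h.py <<'E'
import numpy as np,cv2
from station import env
def undist(d,uv):
    K=d["K"];p=(np.atleast_2d(uv).astype(float)-K[:2,2])/K[0,0]
    return cv2.undistortPoints(p.reshape(-1,1,2),np.eye(3),np.array([d["k1"],0,0,0.]))[:,0]
def ray(d,uv,T=None):
    n=undist(d,uv);v=np.c_[n,np.ones(len(n))]
    if "R" in d: R,t=d["R"],d["t"]; return -R.T@t, v@R
    M=T@d["tool_from_camera"]; return M[:3,3], v@M[:3,:3].T
def plane(d,uv,z,T=None):
    o,v=ray(d,uv,T); return o+v*((z-o[2])/v[:,2])[:,None]
def toolT(s):
    from scipy.spatial.transform import Rotation as Ro
    T=np.eye(4);T[:3,:3]=Ro.from_euler('xyz',s["tool_rot"]).as_matrix();T[:3,3]=s["position"];return T
def project(d,X,T=None):
    X=np.atleast_2d(X)
    if "R" in d: R,t=d["R"],d["t"]
    else:
        M=np.linalg.inv(T@d["tool_from_camera"]);R,t=M[:3,:3],M[:3,3]
    return cv2.projectPoints(X.astype(float),cv2.Rodrigues(R)[0],t,d["K"],np.array([d["k1"],0,0,0.]))[0][:,0]
E
python3 - <<'E'
from h import *
d=env.get_image("top");im=d["pixels"]
a=cv2.resize(im[130:250,260:340],None,fx=5,fy=5,interpolation=cv2.INTER_CUBIC)
b=cv2.resize(im[130:250,370:450],None,fx=5,fy=5,interpolation=cv2.INTER_CUBIC)
cv2.imwrite("pics/tc.png",np.hstack([a,b])[:,:,::-1])
g=im.max(2)
m=np.zeros_like(g);m[190:235,270:340]=(g[190:235,270:340]<60)*255
n,l,s,c=cv2.connectedComponentsWithStats(m)
for i in range(1,n):
    if s[i,4]>15:
        pts=np.argwhere(l==i)[:,::-1].astype(np.float32);print(s[i],c[i],cv2.minAreaRect(pts))
E
```

```text
[315 201  12  23 168] [320.78571429 211.95238095] ((320.5, 212.0), (22.0, 11.0), 90.0)
[282 206  10  10  58] [285.94827586 210.13793103] ((286.2500305175781, 210.25003051757812), (9.192388534545898, 8.485280990600586), 45.0)
```

View pics/tc.png

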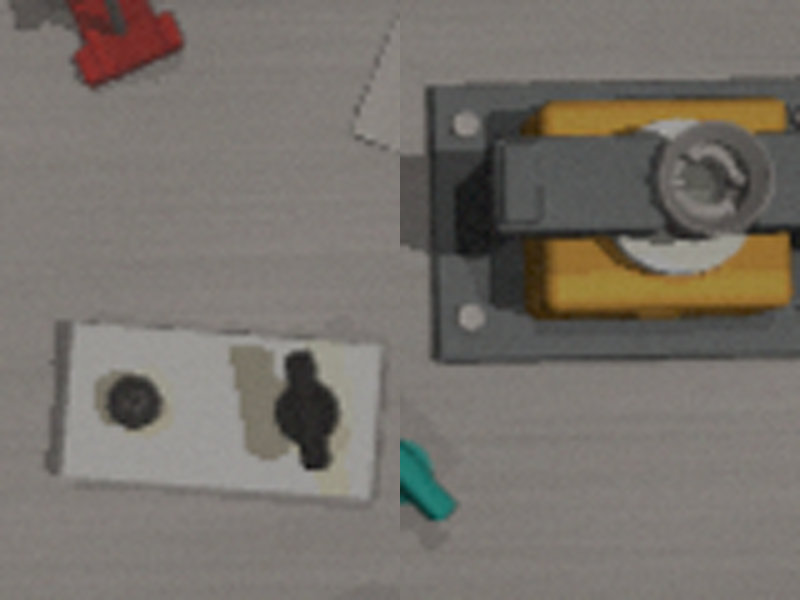

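```bash
python3 - <<'E'
from h import *
d=env.get_image("top");s=env.get_state()
px=lambda x,y:(260+(x+.5)/5-.5,130+(y+.5)/5-.5) if x<400 else (370+(x-400+.5)/5-.5,130+(y+.5)/5-.5)
w=plane(d,[px(298,352),px(316,468)],0.118);print("wing",w,w.mean(0),np.arctan2(*(w[0]-w[1])[[1,0]]))
st=plane(d,[px(74,322),px(383,345),px(370,500),px(64,478)],0.036);print("stand",st,st.mean(0))
dl=st[[0,3]].mean(0)-st[[1,2]].mean(0);print("y-axis dir yaw",np.arctan2(-dl[0],dl[1]),dl)
print("mouth",plane(d,[px(714,179)],0.1475))
e=plane(d,[px(430,88),px(434,360)],0.012);print("base left edge",e,np.arctan2(*(e[0]-e[1])[[1,0]]))
e=plane(d,[px(434,360),px(799,357)],0.012);print("base bottom edge",e, np.arctan2(-(e[0]-e[1])[0],(e[0]-e[1])[1]))
e=plane(d,[px(500,236),px(655,236)],0.138);print("bar edge",e, np.arctan2(-(e[0]-e[1])[0],(e[0]-e[1])[1]))
w=env.get_image("wrist");print(w["tool_from_camera"],w["K"],w["k1"])
print(toolT(s))
E
```

```text
wing [[0.55674289 0.14758778 0.118     ]
 [0.50842709 0.14108873 0.118     ]] [0.53258499 0.14433825 0.118     ] 0.13370949957634806
stand [[0.57754989 0.24780831 0.036     ]
 [0.5644005  0.10796273 0.036     ]
 [0.49436536 0.11537499 0.036     ]
 [0.50700124 0.25336245 0.036     ]] [0.53582925 0.18112712 0.036     ]
y-axis dir yaw -0.09254341071313552 [0.01289263 0.13891652 0.        ]
mouth [[ 0.62045084 -0.08205854  0.1475    ]]
base left edge [[0.68451168 0.01205005 0.012     ]
 [0.55720557 0.01354808 0.012     ]] -0.011766593780944
base bottom edge [[ 0.55720557  0.01354808  0.012     ]
 [ 0.55531633 -0.15600912  0.012     ]] -0.01114175432075995
bar edge [[ 0.60007854  0.0033753   0.138     ]
 [ 0.59885861 -0.05984033  0.138     ]] -0.0192956315686765
[[-1.33843377e-03 -9.60199398e-01 -2.79312235e-01  7.69119486e-02]
 [ 9.99998964e-01 -1.13729062e-03 -8.82190545e-04  4.74379443e-04]
 [ 5.29419646e-04 -2.79313127e-01  9.60199925e-01 -1.61892788e-01]
 [ 0.00000000e+00  0.00000000e+00  0.00000000e+00  1.00000000e+00]] [[325.60948219   0.         325.84207335]
 [  0.         325.60948219 197.27119089]
 [  0.           0.           1.        ]] -0.05409713184407537
[[-9.45774334e-01  3.24824274e-01 -3.17168597e-04  2.02879066e-01]
 [ 3.24824428e-01  9.45773953e-01 -8.49579957e-04  5.90804252e-01]
 [ 2.40056049e-05 -9.06535026e-04 -9.99999589e-01  2.22203506e-01]
 [ 0.00000000e+00  0.00000000e+00  0.00000000e+00  1.00000000e+00]]
```

```bash
cat >>h.py <<'E'
from scipy.spatial.transform import Rotation as Ro
def go(p,yawy):
    """tool-frame shift and turn to TCP p, tool z down, tool y axis at world heading yawy"""
    s=env.get_state();T=toolT(s);y=np.array([np.cos(yawy),np.sin(yawy),0]);z=np.array([0,0,-1.])
    R=np.c_[np.cross(y,z),y,z]
    print("go",T[:3,:3].T@(np.array(p)-T[:3,3]),Ro.from_matrix(T[:3,:3].T@R).as_rotvec(),"t",s["clock"])
def rep():
    s=env.get_state();T=toolT(s)
    print("t",s["clock"],"pos",s["position"].round(4),"yawy",round(np.arctan2(T[1,1],T[0,1]),4),"zax",T[:3,2].round(4),"F",s["contact_force"].round(2),"M",s["moment"].round(3),"w",round(s["width"],4),"g",s["grip_force"],"j6",s["joint_positions"][5].round(3))
E
python3 -c "
from h import *
go([.5326,.1443,.25],-1.437)"
```

```text
go [-0.45689412 -0.31532486 -0.02746444] [-2.27106991e-04  9.07422369e-04  2.67702144e+00] t 0.25
```

```bash
python3 -m creep '-0.457 -0.315 -0.027 0 0.0009 2.677 1;-0.457 -0.315 -0.027 0 0.0009 2.677 1;-0.457 -0.315 -0.027 0 0.0009 2.677 1;-0.457 -0.315 -0.027 0 0.0009 2.677 1;-0.457 -0.315 -0.027 0 0.0009 2.677 1'; python3 -c "
from h import *
rep();go([.5326,.1443,.25],-1.437)"
```

```text
clock: 0.75
position: [0.3522, 0.3886, 0.235]
tool_rot: [3.141, -0.0, 2.055]
contact_force: [-0.1, -0.1, 0.4]
width: 0.0878
grip_force: 0.0
t 0.75 pos [0.3522 0.3886 0.235 ] yawy 0.4843 zax [ 0.e+00  3.e-04 -1.e+00] F [-0.12 -0.06  0.4 ] M [-0.019  0.021 -0.011] w 0.0878 g 0.0 j6 0.327
go [-0.30024973  0.04591588 -0.01507915] [-1.05021705e-04 -3.04209950e-04  1.92129177e+00] t 0.75
```

```bash
python3 -m creep '-0.300 0.046 -0.015 0 0 1.921 1;-0.300 0.046 -0.015 0 0 1.921 1;-0.300 0.046 -0.015 0 0 1.921 1;-0.300 0.046 -0.015 0 0 1.921 1;-0.300 0.046 -0.015 0 0 1.921 1' >/dev/null; python3 -c "
from h import *
rep();go([.5326,.1443,.25],-1.437)"
```

```text
t 1.25 pos [0.5019 0.1885 0.2474] yawy -0.2663 zax [ 1.e-04  3.e-04 -1.e+00] F [1.31 0.9  0.21] M [-0.06   0.08   0.001] w 0.0876 g 0.0 j6 0.603
go [-0.034525    0.0412627  -0.00261501] [-1.65763487e-04 -3.54497049e-04  1.17071476e+00] t 1.25
```

```bash
python3 -m creep '-0.0345 0.041 -0.0026 0 0 1.171 1;-0.0345 0.041 -0.0026 0 0 1.171 1;-0.0345 0.041 -0.0026 0 0 1.171 1;-0.0345 0.041 -0.0026 0 0 1.171 1;-0.0345 0.041 -0.0026 0 0 1.171 1' >/dev/null; python3 -c "
from h import *
rep();go([.5326,.1443,.25],-1.437)"
```

```text
t 1.75 pos [0.5317 0.1461 0.2496] yawy -1.0169 zax [-5.e-04  1.e-04 -1.e+00] F [-0.43 -0.32 -0.06] M [-0.02   0.128 -0.024] w 0.0882 g 0.0 j6 1.263
go [-0.00019146  0.00200053 -0.00042356] [-2.69368741e-04  4.13290503e-04  4.20141488e-01] t 1.75
```

```bash
python3 -m creep '0 0.001 0 0 0 0.15 1;0 0.002 0 0 0 0.3 1;0 0.002 0 0 0 0.42 1;0 0.002 0 0 0 0.42 1;0 0.002 0 0 0 0.42 1' >/dev/null; python3 -c "
from h import *
rep();s=env.get_state()
d=env.get_image('wrist');im=d['pixels'];T=toolT(s)
q=project(d,[[.5326,.1443,.12],[.5326,.1443,.036]],T);print(q)
a=im.copy()
cv2.imwrite('pics/w1.png',a[:,:,::-1])
"
```

```text
t 2.25 pos [0.5327 0.1448 0.2497] yawy -1.4267 zax [-3.e-04  2.e-04 -1.e+00] F [0.32 0.57 0.3 ] M [0.023 0.112 0.015] w 0.0881 g 0.0 j6 1.67
[[326.92714082 188.74036202]
 [326.6922029  170.46359121]]
```

View pics/w1.png

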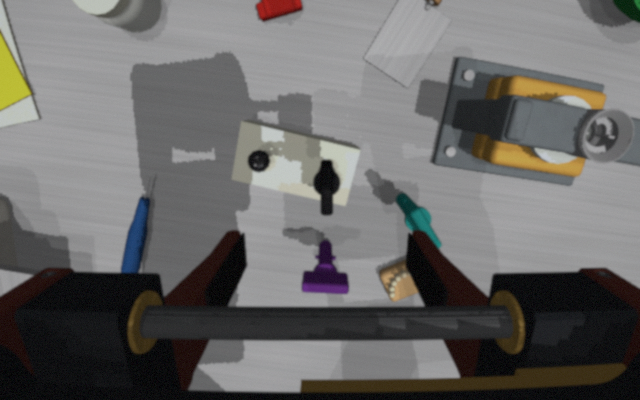

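The wrist view has the spindle's wing bar upright at about (327,188), clear of the fingers. The turquoise look-alike is at (415,220) and the bush rim at (606,135). Next I'll measure the wing accurately.

```bash
python3 - <<'E'
from h import *
s=env.get_state();T=toolT(s);d=env.get_image("wrist");im=d["pixels"]
m=np.zeros(im.shape[:2],np.uint8);m[150:222,305:350]=(im.max(2)[150:222,305:350]<50)*255
for r in range(156,220,4):
    c=np.flatnonzero(m[r]); print(r,c.min() if len(c) else 0,c.max() if len(c) else 0,end=' | ')
pts=np.argwhere(m>0)[:,::-1].astype(np.float32); print(cv2.minAreaRect(pts))
# predicted wing outline with axis guess
c=np.array([.5323,.1438]);
for yaw in(.134,):
  u=np.array([np.cos(yaw),np.sin(yaw)]);v=np.array([-u[1],u[0]])
  P=[np.r_[c+a*u+b*v,z] for z in(.120,.09) for a in(.025,-.025) for b in(.006,-.006)]
  print(project(d,P,T).round(1).tolist())
E
```

```text
156 0 0 | 160 0 0 | 164 322 331 | 168 321 331 | 172 319 333 | 176 316 336 | 180 315 338 | 184 314 338 | 188 316 337 | 192 319 333 | 196 322 331 | 200 322 331 | 204 322 331 | 208 322 331 | 212 322 331 | 216 0 0 | ((326.0, 187.0), (52.0, 24.0), 90.0)
[[321.1, 162.4], [334.3, 162.5], [320.8, 214.6], [333.5, 214.7], [321.5, 157.0], [333.6, 157.1], [321.3, 205.0], [332.8, 205.1]]
```

```bash
python3 -m creep '0 0 0.03 0 0 0 0.5;-0.0005 0 0.07 0 0 0 0.5;-0.0005 0 0.11 0 0 0 0.5;-0.0005 0 0.14 0 0 0 0.5;-0.0005 0 0.154 0 0 0 0.5' 15; python3 -c "
from h import *
rep();go([.5322,.1446,.0945],-1.43)"
```

```text
clock: 2.85
position: [0.5306, 0.1443, 0.0931]
tool_rot: [3.141, 0.004, 0.142]
contact_force: [0.9, 0.4, 0.2]
width: 0.0515
grip_force: 0.0
t 2.85 pos [0.5306 0.1443 0.0931] yawy -1.4286 zax [-4.2e-03 -8.0e-04 -1.0e+00] F [0.92 0.4  0.19] M [-0.051  0.102  0.041] w 0.0515 g 0.0 j6 1.672
go [ 1.62039153e-03 -4.21570210e-05 -1.42342201e-03] [0.00020403 0.00422826 0.00141976] t 2.85
```

```bash
python3 -m creep '0 0 0.001 0 0 0 0.5;0 0 0.001 0 0 0 0.2;0 0 0.001 0 0 0 0;0 0 0.001 0 0 0 0;0 0 0.001 0 0 0 0' 15; python3 -c "
from h import *
rep()"
```

```text
clock: 3.35
position: [0.5329, 0.1449, 0.0958]
tool_rot: [-3.141, -0.002, 0.141]
contact_force: [-0.6, 0.1, 0.3]
width: 0.0155
grip_force: 0.0
t 3.35 pos [0.5329 0.1449 0.0958] yawy -1.4299 zax [ 1.7e-03  6.0e-04 -1.0e+00] F [-0.56  0.05  0.34] M [ 0.044  0.163 -0.024] w 0.0155 g 0.0 j6 1.674
```

```bash
python3 -m creep '0 0 0 0 0 0 0;0 0 0 0 0 0 0;0 0 0 0 0 0 0;0 0 0 0 0 0 0;0 0 0 0 0 0 0' 30; python3 -c "
from h import *
rep()"
```

```text
clock: 3.85
position: [0.5329, 0.1447, 0.0956]
tool_rot: [-3.142, -0.001, 0.141]
contact_force: [0.4, -0.8, 6.2]
width: 0.0119
grip_force: 30.0
t 3.85 pos [0.5329 0.1447 0.0956] yawy -1.4299 zax [ 1.3e-03  3.0e-04 -1.0e+00] F [ 0.39 -0.78  6.19] M [-0.371  0.256  0.022] w 0.0119 g 29.995722770690918 j6 1.674
```

```bash
python3 -m creep '0 0 -0.01 0 0 0 0;0 0 -0.05 0 0 0 0;0 0 -0.1 0 0 0 0;0 0 -0.14 0 0 0 0;0 0 -0.165 0 0 0 0' 30; python3 -m creep '0 0 -0.005 0 0 0 0;0 0 -0.005 0 0 0 0;0 0 -0.005 0 0 0 0;0 0 -0.005 0 0 0 0;0 0 -0.005 0 0 0 0'>/dev/null; python3 - <<'E'
from h import *
rep()
ims=[]
d=env.get_image("scene");im=d["pixels"];ims.append(cv2.resize(im[100:260,150:410],(780,480)))
cv2.imwrite("pics/s2.png",ims[0][:,:,::-1])
go([.6205,-.0821,.265],-1.584)
E
```

```text
clock: 4.35
position: [0.5328, 0.145, 0.2634]
tool_rot: [-3.141, -0.003, 0.141]
contact_force: [1.2, 0.0, -2.9]
width: 0.0118
grip_force: 30.0
t 4.85 pos [0.5315 0.1445 0.2631] yawy -1.43 zax [-3.e-03 -5.e-04 -1.e+00] F [ 1.29 -0.52 -3.28] M [-0.014  0.118  0.029] w 0.0118 g 29.999598562717438 j6 1.674
go [ 0.05609126  0.23687539 -0.00173012] [0.0002606 0.0024904 0.1540116] t 4.9
```

View pics/s2.png

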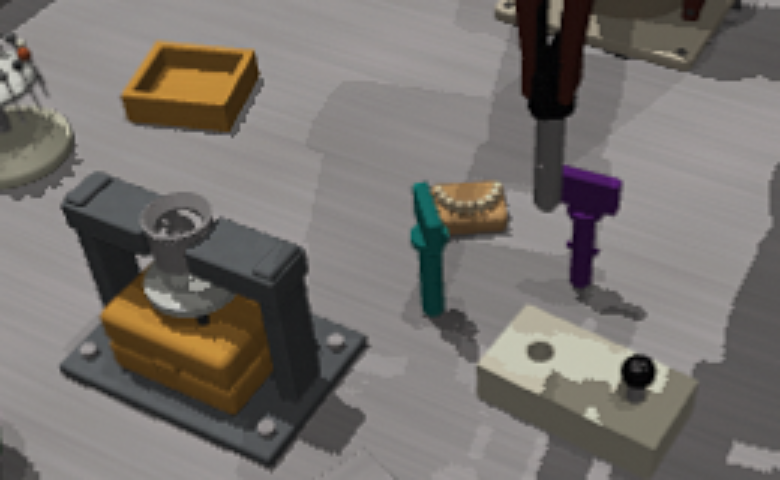

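Spindle is held upright. The bush rim is centred near crop pixel (176,216), i.e. full-image (208.5,171.8). I'll move above the bush.

```bash
python3 -m creep '0.011 0.047 -0.001 0 0 0.03 0;0.022 0.094 -0.001 0 0.001 0.06 0;0.033 0.142 -0.001 0 0.002 0.1 0;0.045 0.190 -0.001 0 0.002 0.154 0;0.056 0.230 -0.001 0 0.002 0.154 0' >/dev/null; python3 -m creep '0 0.007 0 0 0 0 0;0 0.007 0 0 0 0 0;0 0.007 0 0 0 0 0;0 0.007 0 0 0 0 0;0 0.007 0 0 0 0 0'>/dev/null; python3 - <<'E'
from h import *
rep()
d=env.get_image("scene");im=d["pixels"]
print("rim from scene",plane(d,[(150+176/3-.33,100+216/3-.33)],.1475))
a=cv2.resize(im[100:230,160:260],None,fx=4,fy=4,interpolation=cv2.INTER_CUBIC)
d2=env.get_image("top");im2=d2["pixels"]
b=cv2.resize(im2[100:230,380:480],None,fx=4,fy=4,interpolation=cv2.INTER_CUBIC)
cv2.imwrite("pics/s3.png",np.hstack([a,b])[:,:,::-1])
E
```

```text
t 5.9 pos [ 0.6196 -0.0808  0.2657] yawy -1.5822 zax [ 1.7e-03  4.0e-04 -1.0e+00] F [ 0.82 -0.6  -1.37] M [-0.097  0.175  0.03 ] w 0.0124 g 29.999592304229736 j6 1.433
rim from scene [[ 0.61953368 -0.08002998  0.1475    ]]
```

View pics/s3.png

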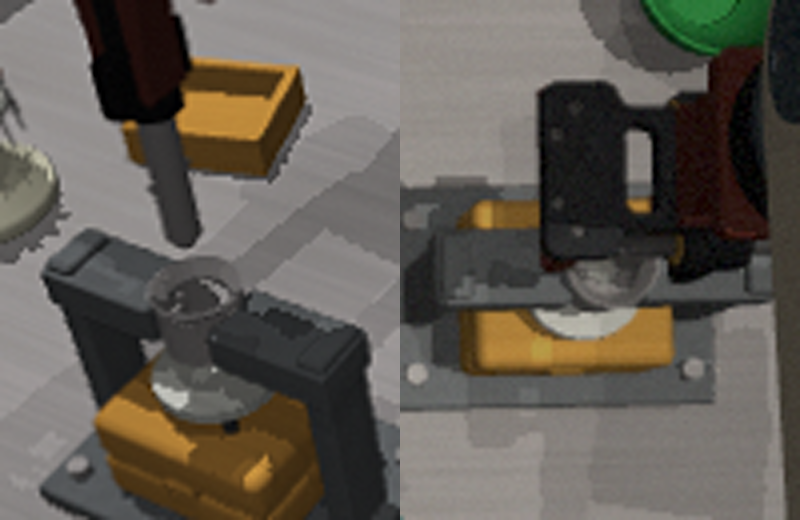

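```bash
python3 - <<'E'
from h import *
d=env.get_image("scene");f=lambda P:((project(d,P)-[160,100]+.5)*4-.5).round(1)
c=np.array([.621,-.082]);t=np.linspace(0,2*np.pi,40)
for r in(.020,.023):
  q=f(np.c_[c[0]+r*np.cos(t),c[1]+r*np.sin(t),0*t+.1475]);print("rim",q.min(0),q.max(0),q.mean(0))
p=env.get_state()["position"];print(p)
print("foot c, z up .03",f([[p[0],p[1],p[2]-.0896],[p[0],p[1],p[2]-.06],[p[0],p[1],p[2]-.04]]))
q=f(np.c_[p[0]+.005*np.cos(t),p[1]+.005*np.sin(t),0*t+p[2]-.0896]);print("foot",q.min(0),q.max(0))
im=d["pixels"]; g=cv2.resize(im[100:230,160:260],None,fx=4,fy=4,interpolation=cv2.INTER_CUBIC).astype(int)
for y in (140,170,200,215): print(y, [int(v) for v in g[y,120:230:3].sum(1)//3])
print([int(v) for v in g[225:265:2,187].sum(1)//3])
T=toolT(env.get_state());w=env.get_image("wrist");cv2.imwrite("pics/w4.png",w["pixels"][:,:,::-1])
print("wrist rim",project(w,[[c[0],c[1],.1475]],T))
q=project(w,np.c_[c[0]+.02*np.cos(t),c[1]+.02*np.sin(t),0*t+.1475],T);print(q.min(0),q.max(0))
E
```

```text
rim [148.8 262.1] [230.7 316.5] [189.1325 289.645 ]
rim [142.7 258.2] [236.8 320.7] [189.0175 289.8175]
[ 0.61982889 -0.08132111  0.26583378]
foot c, z up .03 [[180.4 243.4]
 [167.4 195. ]
 [158.2 160.7]]
foot [169.9 236.7] [190.9 250.2]
140 [145, 112, 68, 48, 47, 51, 49, 49, 51, 53, 54, 55, 55, 54, 53, 53, 51, 47, 43, 40, 43, 47, 50, 49, 50, 49, 48, 49, 49, 49, 49, 48, 52, 56, 56, 55, 61]
170 [144, 144, 144, 146, 147, 147, 147, 150, 140, 106, 67, 51, 51, 55, 55, 54, 54, 53, 51, 48, 43, 42, 53, 74, 79, 76, 73, 70, 68, 66, 63, 58, 52, 51, 54, 51, 50]
200 [147, 146, 145, 144, 143, 144, 144, 145, 146, 151, 150, 127, 85, 54, 50, 53, 54, 54, 53, 53, 51, 49, 46, 36, 66, 114, 146, 148, 148, 147, 147, 146, 146, 146, 145, 144, 145]
215 [145, 146, 146, 147, 148, 149, 149, 149, 149, 149, 151, 157, 134, 90, 56, 51, 51, 55, 55, 53, 52, 51, 49, 46, 34, 55, 104, 138, 149, 146, 144, 145, 145, 144, 144, 144, 145]
[49, 50, 51, 52, 52, 52, 51, 49, 47, 41, 43, 86, 139, 162, 150, 133, 112, 92, 81, 77]
wrist rim [[327.19536871 190.73746308]]
[304.81626542 168.6510592 ] [349.60558523 211.956872  ]
```

View pics/w4.png

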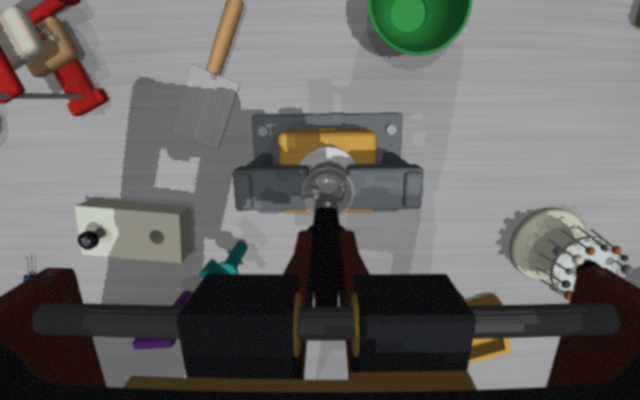

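The wrist view shows the bush rim around (328,189), close to the predicted (327,191); the scene camera's bias is the same for rim and spindle. I'll refine the centre by circle fits.

```bash
python3 - <<'E'
from h import *
s=env.get_state();T=toolT(s)
w=env.get_image("wrist");tp=env.get_image("top")
for n,f,(x0,x1,y0,y1),d,r in(("w","pics/w4.png",(290,366,155,225),w,(20,30)),("t","pics/top0.png",(412,452,146,186),tp,(9,14))):
    g=cv2.imread(f,0)[y0:y1,x0:x1];g=cv2.resize(g,None,fx=6,fy=6,interpolation=cv2.INTER_CUBIC)
    for p2 in(40,25):
        c=cv2.HoughCircles(cv2.GaussianBlur(g,(0,0),2),cv2.HOUGH_GRADIENT,1.0,3,param1=80,param2=p2,minRadius=r[0]*6,maxRadius=r[1]*6)
        if c is None: continue
        for q in c[0][:5]:
            uv=(x0+(q[0]+.5)/6-.5,y0+(q[1]+.5)/6-.5);print(n,p2,np.round(uv,1),q[2]/6,plane(d,[uv],.1475,T)[0].round(4))
rep()
E
```

```text
t 6.2 pos [ 0.6199 -0.0818  0.2658] yawy -1.5836 zax [ 2.e-03  3.e-04 -1.e+00] F [-0.75 -0.22 -2.12] M [ 0.     0.141 -0.002] w 0.0119 g 29.99949485063553 j6 1.433
```

```bash
python3 -m creep '0.001 0 0.01 0 0 0 0;0.001 0 0.02 0 0 0 0;0.001 0 0.028 0 0 0 0;0.001 0 0.034 0 0 0 0;0.001 0 0.034 0 0 0 0'; python3 -m creep '0 0 0.002 0 0 0 0;0 0 0.004 0 0 0 0;0 0 0.006 0 0 0 0;0 0 0.008 0 0 0 0;0 0 0.010 0 0 0 0';python3 -c "
from h import *
rep()"
```

```text
clock: 6.7
position: [0.6202, -0.0821, 0.2301]
tool_rot: [-3.141, 0.001, -0.013]
contact_force: [0.4, -0.4, -2.4]
width: 0.012
grip_force: 30.0
clock: 7.2
position: [0.621, -0.0822, 0.2217]
tool_rot: [-3.141, -0.002, -0.013]
contact_force: [-0.7, -0.6, -0.6]
width: 0.012
grip_force: 30.0
t 7.2 pos [ 0.621  -0.0822  0.2217] yawy -1.584 zax [ 2.e-03  2.e-04 -1.e+00] F [-0.67 -0.63 -0.6 ] M [-0.036  0.289  0.008] w 0.012 g 29.99978631734848 j6 1.433
```

```bash
python3 -m creep '0 0 0.002 0 0 0 0;0 0 0.004 0 0 0 0;0 0 0.006 0 0 0 0;0 0 0.008 0 0 0 0;0 0 0.010 0 0 0 0';python3 -c "
from h import *
rep()"
```

```text
clock: 7.7
position: [0.6207, -0.0822, 0.2114]
tool_rot: [-3.141, -0.001, -0.013]
contact_force: [-2.1, -0.6, -1.0]
width: 0.0118
grip_force: 30.0
t 7.7 pos [ 0.6207 -0.0822  0.2114] yawy -1.584 zax [ 1.2e-03  2.0e-04 -1.0e+00] F [-2.11 -0.6  -0.99] M [-0.285  0.769  0.009] w 0.0118 g 30.000453293323517 j6 1.433
```

```bash
python3 -m creep '-0.001 0 0 0 0 0 0;-0.001 0 0 0 0 0 0;-0.001 0 0.002 0 0 0 0;-0.001 0 0.004 0 0 0 0;-0.001 0 0.004 0 0 0 0';python3 -c "
from h import *
rep()"
```

```text
clock: 8.2
position: [0.6201, -0.082, 0.2073]
tool_rot: [-3.141, -0.002, -0.013]
contact_force: [-0.4, -0.7, -2.4]
width: 0.0116
grip_force: 30.0
t 8.2 pos [ 0.6201 -0.082   0.2073] yawy -1.584 zax [ 1.9e-03  5.0e-04 -1.0e+00] F [-0.38 -0.67 -2.36] M [-0.011  0.169 -0.013] w 0.0116 g 29.999454617500305 j6 1.433
```

```bash
python3 -m creep '0 0 0.002 0 0 0 0;0 0 0.004 0 0 0 0;0 0 0.006 0 0 0 0;0 0 0.008 0 0 0 0;0 0 0.010 0 0 0 0' 12;python3 -c "
from h import *
rep()"; python3 -m creep '0 0 0.001 0 0 0 0;0 0 0.002 0 0 0 0;0 0 0.003 0 0 0 0;0 0 0.004 0 0 0 0;0 0 0.005 0 0 0 0';python3 -c "
from h import *
rep()"
```

```text
clock: 8.7
position: [0.62, -0.0822, 0.1974]
tool_rot: [-3.141, -0.002, -0.013]
contact_force: [0.2, -0.1, -1.6]
width: 0.0119
grip_force: 12.0
t 8.7 pos [ 0.62   -0.0822  0.1974] yawy -1.584 zax [ 1.8e-03  3.0e-04 -1.0e+00] F [ 0.18 -0.11 -1.6 ] M [-0.072  0.11  -0.01 ] w 0.0119 g 11.999821364879608 j6 1.433
clock: 9.2
position: [0.6201, -0.0821, 0.1926]
tool_rot: [-3.141, -0.002, -0.013]
contact_force: [0.6, 0.5, -3.1]
width: 0.0117
grip_force: 12.0
t 9.2 pos [ 0.6201 -0.0821  0.1926] yawy -1.584 zax [ 1.9e-03  3.0e-04 -1.0e+00] F [ 0.6   0.54 -3.08] M [-0.008  0.168 -0.008] w 0.0117 g 11.99982762336731 j6 1.433
```

Foot is at about 103 mm. Next, 1 mm per call-half, watching Fz.

```bash
python3 -m creep '0 0 0.0005 0 0 0 0;0 0 0.001 0 0 0 0;0 0 0.0015 0 0 0 0;0 0 0.002 0 0 0 0;0 0 0.0025 0 0 0 0' |grep -E 'pos|force'; python3 -m creep '0 0 0.0003 0 0 0 0;0 0 0.0006 0 0 0 0;0 0 0.0009 0 0 0 0;0 0 0.0012 0 0 0 0;0 0 0.0015 0 0 0 0';python3 -c "
from h import *
rep()"
```

```text
position: [0.62, -0.0821, 0.1901]
contact_force: [-0.1, 1.0, -1.1]
grip_force: 12.0
clock: 10.2
position: [0.62, -0.0822, 0.1886]
tool_rot: [-3.141, -0.002, -0.013]
contact_force: [-0.5, 0.1, -3.1]
width: 0.0119
grip_force: 12.0
t 10.2 pos [ 0.62   -0.0822  0.1886] yawy -1.584 zax [ 1.8e-03  3.0e-04 -1.0e+00] F [-0.5   0.14 -3.15] M [-0.013  0.153 -0.076] w 0.0119 g 11.999858915805817 j6 1.433
```

```bash
for i in 1; do python3 -m creep '0 0 0.0003 0 0 0 0;0 0 0.0006 0 0 0 0;0 0 0.0009 0 0 0 0;0 0 0.0012 0 0 0 0;0 0 0.0015 0 0 0 0'|grep -E 'pos|force'; done; python3 -c "
from h import *
rep()"
```

```text
position: [0.6201, -0.0822, 0.1874]
contact_force: [-1.1, 0.1, 1.5]
grip_force: 12.0
t 10.7 pos [ 0.6201 -0.0822  0.1874] yawy -1.584 zax [ 2.e-03  3.e-04 -1.e+00] F [-1.09  0.07  1.54] M [ 0.036  0.419 -0.006] w 0.0123 g 12.000126242637634 j6 1.433
```

```bash
python3 -m creep '0 0 0.0002 0 0 0 0;0 0 0.0004 0 0 0 0;0 0 0.0006 0 0 0 0;0 0 0.0008 0 0 0 0;0 0 0.0008 0 0 0 0'|grep -E 'pos|force'; python3 -c "
from h import *
rep()"
```

```text
position: [0.6203, -0.0822, 0.1872]
contact_force: [-3.4, 0.4, 6.4]
grip_force: 12.0
t 11.2 pos [ 0.6203 -0.0822  0.1872] yawy -1.584 zax [ 2.6e-03  2.0e-04 -1.0e+00] F [-3.36  0.37  6.41] M [ 0.109  0.739 -0.045] w 0.0118 g 12.000831663608551 j6 1.433
```

```bash
cat >c.sh <<'E'
python3 -c "
from h import *
rep()"
E
python3 -m creep '0 0 -0.0001 0 0 -0.04 0;0 0 -0.00025 0 0 -0.08 0;0 0 -0.0004 0 0 -0.12 0;0 0 -0.0005 0 0 -0.16 0;0 0 -0.0006 0 0 -0.2 0'>/dev/null;sh c.sh
```

```text
t 11.7 pos [ 0.6207 -0.0822  0.1878] yawy -1.3827 zax [ 3.4e-03  2.0e-04 -1.0e+00] F [-0.98 -0.16  5.55] M [ 0.03   0.478 -0.119] w 0.0118 g 12.002165168523788 j6 1.231
```

```bash
python3 -m creep '0 0 -0.0001 0 0 -0.04 0;0 0 -0.00025 0 0 -0.08 0;0 0 -0.0004 0 0 -0.12 0;0 0 -0.0005 0 0 -0.16 0;0 0 -0.0006 0 0 -0.2 0'>/dev/null;sh c.sh
```

```text
t 12.2 pos [ 0.6206 -0.0821  0.1884] yawy -1.1826 zax [ 3.3e-03  3.0e-04 -1.0e+00] F [-1.73  0.49  5.5 ] M [ 0.097  0.518 -0.07 ] w 0.0121 g 12.005861699581146 j6 1.031
```

```bash
python3 -m creep '0 0 -0.0001 0 0 -0.04 0;0 0 -0.00025 0 0 -0.08 0;0 0 -0.0004 0 0 -0.12 0;0 0 -0.0005 0 0 -0.16 0;0 0 -0.0006 0 0 -0.2 0'>/dev/null;sh c.sh
```

```text
t 12.7 pos [ 0.6205 -0.082   0.189 ] yawy -0.9826 zax [ 3.e-03  5.e-04 -1.e+00] F [-1.3   0.72  5.47] M [ 0.215  0.491 -0.112] w 0.0121 g 12.006087005138397 j6 0.831
```

```bash
python3 -m creep '0 0 -0.0001 0 0 -0.04 0;0 0 -0.00025 0 0 -0.08 0;0 0 -0.0004 0 0 -0.12 0;0 0 -0.0005 0 0 -0.16 0;0 0 -0.0006 0 0 -0.2 0'>/dev/null;sh c.sh
```

```text
t 13.2 pos [ 0.6206 -0.0826  0.1891] yawy -0.7822 zax [ 3.3e-03 -6.0e-04 -1.0e+00] F [-0.34 -0.96  0.82] M [-0.469  0.097 -0.031] w 0.0119 g 12.001026570796967 j6 0.631
```

```bash
python3 -m creep '0 0 0.0003 0 0 0 0;0 0 0.0006 0 0 0 0;0 0 0.0009 0 0 0 0;0 0 0.0012 0 0 0 0;0 0 0.0012 0 0 0 0'>/dev/null;sh c.sh
```

```text
t 13.7 pos [ 0.6207 -0.0826  0.1885] yawy -0.785 zax [ 3.5e-03 -4.0e-04 -1.0e+00] F [-1.61 -2.07  7.21] M [-0.484  0.326 -0.041] w 0.0117 g 12.000580430030823 j6 0.634
```

```bash
python3 -m creep '0 0 0 0 0 -0.02 0;0 0 0 0 0 -0.04 0;0 0 0 0 0 -0.06 0;0 0 -0.0001 0 0 -0.08 0;0 0 -0.0001 0 0 -0.1 0'>/dev/null;sh c.sh
```

```text
t 14.2 pos [ 0.62   -0.082   0.1873] yawy -0.6832 zax [ 1.6e-03  5.0e-04 -1.0e+00] F [ 0.83 -0.49 -0.91] M [-0.182 -0.082  0.031] w 0.012 g 12.000470459461212 j6 0.532
```

```bash
python3 -m creep '0 0 0.0004 0 0 0 0;0 0 0.0008 0 0 0 0;0 0 0.0012 0 0 0 0;0 0 0.0016 0 0 0 0;0 0 0.002 0 0 0 0'>/dev/null;sh c.sh
```

```text
t 14.7 pos [ 0.6202 -0.0821  0.1861] yawy -0.6841 zax [ 2.2e-03  3.0e-04 -1.0e+00] F [-0.8  -0.36  5.91] M [-0.059  0.354  0.084] w 0.0116 g 12.002959102392197 j6 0.533
```

```bash
python3 -m creep '0 0 0 0 0 -0.015 0;0 0 0 0 0 -0.03 0;0 0 0 0 0 -0.045 0;0 0 0 0 0 -0.06 0;0 0 0 0 0 -0.06 0'>/dev/null;sh c.sh
```

```text
t 15.2 pos [ 0.6199 -0.0821  0.1852] yawy -0.6234 zax [ 1.3e-03  4.0e-04 -1.0e+00] F [ 1.23 -0.9  -2.69] M [-0.097 -0.104  0.001] w 0.0117 g 11.999912112951279 j6 0.472
```

```bash
python3 -m creep '0 0 0.0004 0 0 0 0;0 0 0.0008 0 0 0 0;0 0 0.0012 0 0 0 0;0 0 0.0016 0 0 0 0;0 0 0.002 0 0 0 0'>/dev/null;sh c.sh
```

```text
t 15.7 pos [ 0.62   -0.0821  0.1837] yawy -0.624 zax [ 1.7e-03  3.0e-04 -1.0e+00] F [-0.46  0.57  0.7 ] M [-0.045  0.184  0.05 ] w 0.0119 g 12.000178545713425 j6 0.473
```

```bash
python3 -m creep '0 0 0.0002 0 0 -0.01 0;0 0 0.0004 0 0 -0.02 0;0 0 0.0006 0 0 -0.03 0;0 0 0.0008 0 0 -0.03 0;0 0 0.001 0 0 -0.03 0'>/dev/null;sh c.sh
```

```text
t 16.2 pos [ 0.6198 -0.0821  0.1823] yawy -0.594 zax [ 1.2e-03  4.0e-04 -1.0e+00] F [ 0.48  0.75 -2.41] M [-0.081  0.145 -0.008] w 0.0118 g 11.999784708023071 j6 0.443
```

```bash
python3 -m creep '0 0 0.0004 0 0 0 0;0 0 0.0008 0 0 0 0;0 0 0.0012 0 0 0 0;0 0 0.0016 0 0 0 0;0 0 0.002 0 0 0 0'>/dev/null;sh c.sh
```

```text
t 16.7 pos [ 0.6201 -0.0822  0.1806] yawy -0.594 zax [ 1.9e-03  3.0e-04 -1.0e+00] F [-0.67 -0.14 -2.27] M [-0.041  0.167  0.008] w 0.0117 g 11.999877691268921 j6 0.443
```

```bash
python3 -m creep '0 0 0.0004 0 0 0 0;0 0 0.0008 0 0 0 0;0 0 0.0011 0 0 0 0;0 0 0.0014 0 0 0 0;0 0 0.0014 0 0 0 0'>/dev/null;sh c.sh
```

```text
t 17.2 pos [ 0.6201 -0.0822  0.1794] yawy -0.594 zax [ 2.1e-03  3.0e-04 -1.0e+00] F [-0.83  0.22  0.24] M [-0.007  0.353 -0.015] w 0.0121 g 12.001046687364578 j6 0.443
```

```bash
python3 -m creep '0 0 0.0003 0 0 0.03 0;0 0 0.0005 0 0 0.06 0;0 0 0.0005 0 0 0.1 0;0 0 0.0005 0 0 0.15 0;0 0 0.0005 0 0 0.2 0'>/dev/null;sh c.sh
```

```text
t 17.7 pos [ 0.6204 -0.0823  0.179 ] yawy -0.7975 zax [ 0.0027  0.     -1.    ] F [ 0.03 -0.52  2.24] M [-0.049  0.191 -0.024] w 0.0118 g 11.999322474002838 j6 0.646
```

```bash
python3 -m creep '0 0 0 0 0 0.04 0;0 0 0 0 0 0.08 0;0 0 0 0 0 0.12 0;0 0 0.0001 0 0 0.16 0;0 0 0.0002 0 0 0.2 0'>/dev/null;sh c.sh
```

```text
t 18.2 pos [ 0.6206 -0.0823  0.1788] yawy -0.9971 zax [ 3.e-03 -1.e-04 -1.e+00] F [ 0.12 -0.59  2.49] M [-0.132  0.091 -0.036] w 0.0121 g 11.999595612287521 j6 0.846
```

```bash
python3 -m creep '0 0 0.0001 0 0 0.04 0;0 0 0.0002 0 0 0.08 0;0 0 0.0003 0 0 0.12 0;0 0 0.0004 0 0 0.16 0;0 0 0.0005 0 0 0.2 0'>/dev/null;sh c.sh
```

```text
t 18.7 pos [ 0.6206 -0.0824  0.1784] yawy -1.1971 zax [ 3.1e-03 -2.0e-04 -1.0e+00] F [ 0.3  -0.56  1.42] M [-0.18   0.135 -0.005] w 0.0119 g 11.999900043010712 j6 1.046
```

Fz is falling slightly, so the thread has taken hold. I'll follow at 3.2 mm/rad.

```bash
R='x'; python3 -m creep '0 0 0.00013 0 0 0.04 0;0 0 0.00026 0 0 0.08 0;0 0 0.0004 0 0 0.12 0;0 0 0.0005 0 0 0.16 0;0 0 0.00064 0 0 0.2 0'>/dev/null;sh c.sh
```

```text
t 19.2 pos [ 0.6207 -0.0824  0.1779] yawy -1.3971 zax [ 3.3e-03 -2.0e-04 -1.0e+00] F [-0.55 -0.25  3.56] M [-0.151  0.133 -0.016] w 0.0117 g 12.000034153461456 j6 1.246
```

```bash
python3 -m creep '0 0 0.00013 0 0 0.04 0;0 0 0.00026 0 0 0.08 0;0 0 0.0004 0 0 0.12 0;0 0 0.0005 0 0 0.16 0;0 0 0.00064 0 0 0.2 0'>/dev/null;sh c.sh
```

```text
t 19.7 pos [ 0.6207 -0.0824  0.1773] yawy -1.5971 zax [ 3.4e-03 -2.0e-04 -1.0e+00] F [-1.05 -1.16  2.98] M [-0.149  0.222 -0.01 ] w 0.012 g 12.000224590301514 j6 1.446
```

```bash
python3 -m creep '0 0 0.00013 0 0 0.04 0;0 0 0.00026 0 0 0.08 0;0 0 0.0004 0 0 0.12 0;0 0 0.0005 0 0 0.16 0;0 0 0.00064 0 0 0.2 0'>/dev/null;sh c.sh
```

```text
t 20.2 pos [ 0.6207 -0.0824  0.1768] yawy -1.7971 zax [ 3.4e-03 -2.0e-04 -1.0e+00] F [-0.44 -0.33  4.15] M [-0.117  0.255  0.042] w 0.0118 g 12.000343054533005 j6 1.646
```

```bash
python3 -m creep '0 0 0.00013 0 0 0.04 0;0 0 0.00026 0 0 0.08 0;0 0 0.0004 0 0 0.12 0;0 0 0.0005 0 0 0.16 0;0 0 0.00064 0 0 0.2 0'>/dev/null;sh c.sh
```

```text
t 20.7 pos [ 0.6207 -0.0824  0.1762] yawy -1.9971 zax [ 3.3e-03 -3.0e-04 -1.0e+00] F [0.01 0.03 4.67] M [-0.118  0.376  0.004] w 0.0119 g 12.000894248485565 j6 1.846
```

```bash
python3 -m creep '0 0 0 0 0 0.04 0;0 0 0.0001 0 0 0.08 0;0 0 0.0001 0 0 0.12 0;0 0 0.0001 0 0 0.16 0;0 0 0.0001 0 0 0.2 0'>/dev/null;sh c.sh
```

```text
t 21.2 pos [ 0.6206 -0.0824  0.1761] yawy -2.1971 zax [ 3.2e-03 -3.0e-04 -1.0e+00] F [-2.15  0.47  5.28] M [-0.103  0.483  0.014] w 0.0115 g 12.00116828083992 j6 2.046
```

```bash
python3 -m creep '0 0 0 0 0 0.04 0;0 0 0 0 0 0.08 0;0 0 0 0 0 0.12 0;0 0 0 0 0 0.16 0;0 0 0 0 0 0.2 0'>/dev/null;sh c.sh
```

```text
t 21.7 pos [ 0.6205 -0.0824  0.176 ] yawy -2.3971 zax [ 2.9e-03 -3.0e-04 -1.0e+00] F [-1.   -0.76  5.13] M [-0.132  0.491  0.044] w 0.0119 g 12.002118676900864 j6 2.246
```

```bash
python3 -m creep '0 0 0 0 0 0.04 0;0 0 0 0 0 0.08 0;0 0 0 0 0 0.12 0;0 0 0 0 0 0.16 0;0 0 0 0 0 0.2 0'>/dev/null;sh c.sh
```

```text
t 22.2 pos [ 0.6203 -0.0825  0.1759] yawy -2.597 zax [ 2.4e-03 -3.0e-04 -1.0e+00] F [-1.54 -0.78  3.46] M [-0.071  0.493  0.038] w 0.0118 g 12.001413255929947 j6 2.446
```

```bash
python3 -m creep '0 0 0 0 0 0 0.1;0 0 0 0 0 0 0.3;0 0 0 0 0 0 0.5;0 0 0 0 0 0 0.5;0 0 0 0 0 0 0.5'>/dev/null;sh c.sh;  python3 -m creep '0 0 -0.01 0 0 0 0.5;0 0 -0.03 0 0 0 0.5;0 0 -0.06 0 0 0 0.5;0 0 -0.09 0 0 0 0.5;0 0 -0.12 0 0 0 0.5'>/dev/null; python3 - <<'E'
from h import *
rep()
d=env.get_image("scene");im=d["pixels"]
a=cv2.resize(im[115:245,160:280],None,fx=5,fy=4.6,interpolation=cv2.INTER_CUBIC)
a=cv2.resize(im[125:245,160:290],None,fx=5,fy=5,interpolation=cv2.INTER_CUBIC)
cv2.imwrite("pics/s5.png",a[:,:,::-1])
E
```

```text
t 22.7 pos [ 0.62   -0.0821  0.1751] yawy -2.5938 zax [ 1.5e-03  4.0e-04 -1.0e+00] F [-0.97  0.48  0.68] M [ 0.063  0.13  -0.004] w 0.0405 g 0.0 j6 2.442
t 23.2 pos [ 0.6198 -0.0822  0.2973] yawy -2.594 zax [ 2.3e-03  2.0e-04 -1.0e+00] F [-0.05 -0.32  0.01] M [0.053 0.094 0.046] w 0.0439 g 0.0 j6 2.443
```

View pics/s5.png

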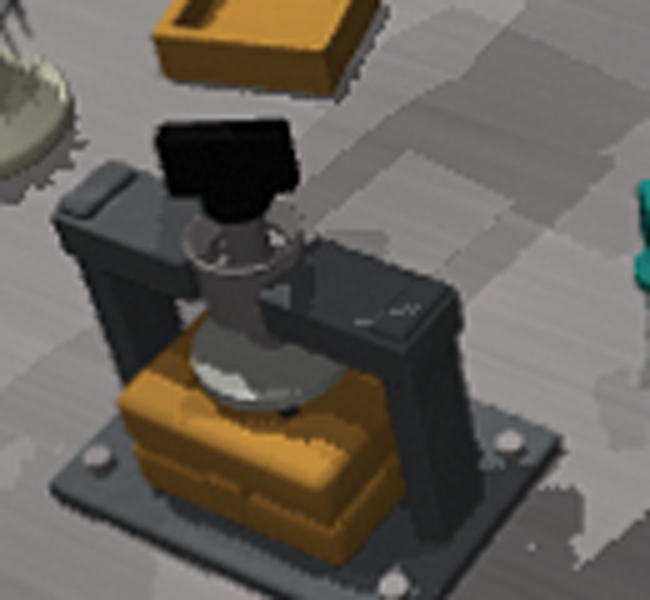

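Spindle is upright in the bush and holding after release, wing bar at crop (228,165). I'll check how far the plate has moved against the first picture, by subpixel registration.

```bash
python3 - <<'E'
from h import *
d=env.get_image("scene");a=cv2.imread("pics/scene0.png",0).astype(np.float32)
b=np.mean([cv2.cvtColor(env.get_image("scene")["pixels"],cv2.COLOR_RGB2GRAY).astype(np.float32) for _ in range(6)],0)
def ecc(x0,x1,y0,y1):
    W=np.eye(2,3,dtype=np.float32)
    c,W=cv2.findTransformECC(a[y0:y1,x0:x1],b[y0:y1,x0:x1].astype(np.float32),W,cv2.MOTION_TRANSLATION,(3,200,1e-6),None,3);return c,W[:,2]
print("plate",ecc(196,232,198,208)); print("fixed base",ecc(172,200,212,235),ecc(240,272,200,225))
P=project(d,[[.62,-.082,.0905],[.62,-.082,.0855]]);print(P,P[1]-P[0])
# wing top edge vs predicted for foot height
m=(b[140:175,180:225]<22).astype(np.uint8);q=np.argwhere(m)[:,::-1]+[180,140];print("wing mask",q.min(0),q.max(0),cv2.moments(m)["m01"]/m.sum()+140)
go([.62,-.0821,.2973],.5476)
E
```

```text
plate (0.9642821728881282, array([0.66557086, 1.7217028 ], dtype=float32))
fixed base (0.9937194910069811, array([0.15208602, 0.04183591], dtype=float32)) (0.9723145179436622, array([-0.06100353, -0.0940358 ], dtype=float32))
[[212.91991239 191.82782785]
 [213.37918326 193.51058151]] [0.45927087 1.68275366]
wing mask [191 149] [219 169] 157.75057208237985
go [ 0.00050168 -0.00077406 -0.00337042] [-1.47510129e-03  4.05453639e-04 -3.14158106e+00] t 23.6
```

The plate registers about 5 mm down (1.7 px, with the fixed parts moving about 0.1 px), and the gripper is clear.

```bash
python3 -c "
from station import env
print(env.job_done())"
```

```text
the job is handed in; nothing more can be done
None
```

I handed the job in at about 24 s: the spindle is screwed into the bush, upright and released. By camera it holds the plate about 5 mm down, and no verdict came back.

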